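# Comb stirring sticks together in the drying tray

### The job

Take the hand rake by its grip and comb the four scattered wooden sticks along the ribbed drying tray, so that they lie parallel and side by side against the sliding metal bar, pushing on gently until the bar comes up solid against its stop and holding it pressed there for a moment with about 12 N, never over 20 N. Touch the sticks and the bar with the rake only, never with the fingers. Then stand the rake upright on the worktop outside the tray, leaving everything else where it is.

Things in the scene. Friction and masses are not known exactly. Their poses are not given: they have to be found in the camera images.
- tray: white ribbed tray, fixed, x -175 to +177 mm, 148 mm wide; origin on the worktop. Floor 4 mm up. Five ribs along x at y = 0, +-24, +-48 mm, 6 mm wide, tops 10 mm up. Side walls 22 mm high, inner faces y = +-68 mm; -x end open. Comb towards +x, to the bar. Sticks start within x = -118 to +92 mm; behind them the tray is empty
- bar: aluminium bar across the tray, 132 mm long, 12 thick, 10.5 to 28.5 mm above the worktop; origin mid front face (tray's -x side), at worktop height; axes as the tray. Slides stiffly along tray x (about 3 N, and up to 5 more as the sticks rub; no spring) until solid against a stop that is set by hand: stopped face between x = 128 and 144 mm, not measured. Starts 18 to 30 mm short of it. Over 20 N is ramming
- stick_0: plain wooden stirring stick, square section 10x10 mm, 110 mm long along its y axis; origin at the centre of its underside (one of four alike). It lies on the tray's ribs at a skewed angle, starting up to 20 degrees off the tray's y axis
- stick_1: plain wooden stirring stick, square section 10x10 mm, 110 mm long along its y axis; origin at the centre of its underside (one of four alike). It lies on the tray's ribs at a skewed angle, starting up to 20 degrees off the tray's y axis
- stick_2: plain wooden stirring stick, square section 10x10 mm, 110 mm long along its y axis; origin at the centre of its underside (one of four alike). It lies on the tray's ribs at a skewed angle, starting up to 20 degrees off the tray's y axis
- stick_3: plain wooden stirring stick, square section 10x10 mm, 110 mm long along its y axis; origin at the centre of its underside (one of four alike). It lies on the tray's ribs at a skewed angle, starting up to 20 degrees off the tray's y axis
- rake: hand rake standing on its tines, 150 g, same front and back; origin mid plane of tine tips, z up. Two rows of four 6 mm tines, 32 mm long, rows at x = +-14 mm, tines at y = +-12, +-36 mm: they run in the gaps between the ribs. Plate 42x100x10 mm (x, y, z), top at z = 42 mm; on it an upright black grip, 18 mm along x, 36 along y, z = 42 to 90 mm: pinch it across x
- specimen_cup: lidded specimen cup, 62 mm wide, 61 mm tall, bystander; origin under its centre
- buffer_bottle: white bottle, 60 mm wide, 123 mm tall, bystander; origin under its centre
- marker: marker pen lying down, 135 mm long along its y axis, 12 mm wide, bystander; origin under its centre
Things that resemble listed ones, but are neither listed nor needed, are in the scene too. What is shaped like the rake but green is not meant. What is shaped like the stick_2 but blue is not meant.

How it is judged:
By the outcome, as a careful person would: the job done as asked, in the order asked, and still so for the second after the job is handed in, with the robot touching nothing.
It also fails if it takes over 72 s, if anything falls off the work surface, if the arm or the gripper's body presses on something with over 40 N, if the wrist force passes 120 N, or if a joint passes its speed limit or range.

### The arm

A 6-joint arm with a two-finger parallel gripper is mounted at the origin on a cart in front of the work surface, level with it; the furniture and walls round the work are solid. World frame = base frame: x ahead of the robot, y to its left, z up, the work surface at z = 0. Lengths are in m, angles in rad, forces in N, time in s.
With the tool pointing down it reaches from about 0.3 to 0.85 m from the base axis. Payload 4.2 kg.
Tool frame: the origin (TCP) lies where the fingers leave the gripper's body, on its centre line; the fingertips stand 78 mm ahead of it and the grasp point (between the pads) lies 60 mm ahead of it; z points along the fingers, y is the line along which they close (so a half turn about z gives the same grasp; the last joint's range is limited). The gripper opens to 91 mm and grips with 3 to 60 N. Pads are 32 mm wide; open, the fingers measure 118 mm over their backs; the gripper's body (76 mm by 178 mm) begins 60 mm behind the grasp point.
Start: joints at [-1.368, 0.32, 1.565, -0, 1.257, -0.02], TCP at [0.127, -0.561, 0.292] pointing down, gripper open.
Joint ranges: [-3.11, 3.11], [-0.84, 2.01], [0.21, 2.61], [-1.34, 4.49], [0.05, 2.63], [-2.56, 2.56]. Speed limits (rad/s): [2.57, 2.57, 3.14, 3.14, 3.14, 3.14].

### API

Orientations are given as a rotation vector (axis times angle).
In Python, from station import robot gives the robot as it stands.
- The arm moves only by the tool send_rows, never from a script. Its argument "motion" is a list of rows, each a list of 4 numbers: the shift along the tool's x, y, z in mm, then the turn about the tool's z in rad. A call has exactly 10 rows; each row shifts and turns the commanded pose from where the row before left it, along the tool's axes as they then stand; what a row does not reach is not made up. A row lasts 1/8 s, in which the tool goes at most 62.5 mm and 10.7 degrees, less where a joint would pass 70% of its speed; a pose out of reach is approached as far as the arm can. A call with a gripper value outside its range is refused whole. "jaw" is the closure in counts, from 0 (fully open) to 255 (shut), set as the call begins (left out, the last holds). The fingers move at their own pace and stop on an object; "squeeze" is the grip in N (left out, the last holds). Time passes only in rows, so rows that do not move let the fingers close, or fill a call up. It gives the time, the measured TCP pose, the force, the opening and the grip force at its end, in the units of the state.
- robot.read_state(): the state, without advancing time (a new reading comes with each control period).
- robot.snapshot(name): name is "side" or "top"; returns the picture (420x560x3 uint8, red, green, blue); there is no depth.
- robot.camera_info(name): a dict with "K" (3x3 intrinsics, pixels), "k1" (the pictures are not rectified: a ray, as slopes to the right and down, at radius r is drawn at 1 + k1 r^2 times it, then the intrinsics apply), "eye" and "orientation" of the camera in the world. Camera axes: x right, y down, z forward; pixel columns grow to the right and rows downward; lengths in m; the calibration is good to about 2 mm. A picture is of the moment at which its call begins. camera_info takes no time and is no camera call.
- robot.finish_job(): hands the job in; it is judged then, once.
The state is a dict: "time": time; "q": joint angles; "dq": joint speeds; "tau": joint torques, N m; "tcp_pos": TCP position; "tool_rot": TCP orientation; "ft_force": force on the tool from outside, world axes, zero at the start; "ft_torque": the same for the moment, N m; "opening": opening from 0.0 (shut) to 1.0 (fully open); "finger_force": force on a finger pad.
Only numpy, scipy, OpenCV 4.12 (cv2) and the standard library are available. Lean on these libraries where they do the work, as an engineer would, in place of code of your own. Each camera call takes 0.05 s, during which the arm holds its last target. There are 200 camera calls.

## Working session

There is one attempt and no reset: what is moved stays moved. The work goes in short steps, Python scripts to look and compute and a tool call to move; the robot and the scene stay as the last step left them, time stands still between calls to the robot, and variables do not carry over. Pictures are saved under pics/ and viewed, at most 10 in all, crops included, and the job is handed in when it is done.

Besides the shell and the picture viewer there is one more tool, called by a JSON object that holds its "method" and its "body", one argument or row to a line. send_rows: Moves the arm, as the interface text tells. Its arguments: {"type":"object","properties":{"motion":{"type":"array"},"jaw":{"type":"number"},"squeeze":{"type":"number"}},"required":["motion"]}

```bash
mkdir -p pics; ls
python3 - <<'E'
from station import robot
import cv2
s=robot.read_state()
print(s['time'],s['tcp_pos'],s['tool_rot'],s['ft_force'])
for n in('top','side'):
    print(n,robot.camera_info(n))
    im=robot.snapshot(n); cv2.imwrite(f'pics/{n}0.png',im[:,:,::-1])
E
```

```text
pics
0.0 [ 0.12696232 -0.56043705  0.29142038] [-3.12038402e+00 -3.49058045e-01  2.68752100e-04] [-1.13252841 -0.72426387 -0.58612269]
top {'K': array([[474.38966355,   0.        , 282.61538757],
       [  0.        , 474.38966355, 208.55314466],
       [  0.        ,   0.        ,   1.        ]]), 'k1': -0.10515031335293877, 'eye': array([0.36730907, 0.04140997, 1.30453304]), 'orientation': array([-2.16020646,  2.12036134, -0.21250786])}
side {'K': array([[423.45270536,   0.        , 286.23259293],
       [  0.        , 423.45270536, 211.33856386],
       [  0.        ,   0.        ,   1.        ]]), 'k1': -0.04024277057732565, 'eye': array([ 0.25841227, -0.50717525,  0.60737532]), 'orientation': array([-2.23661899,  0.6190103 , -0.3025282 ])}
```

View pics/top0.png

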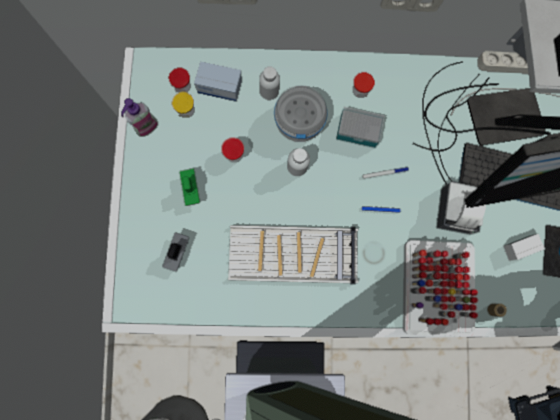

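View pics/side0.png

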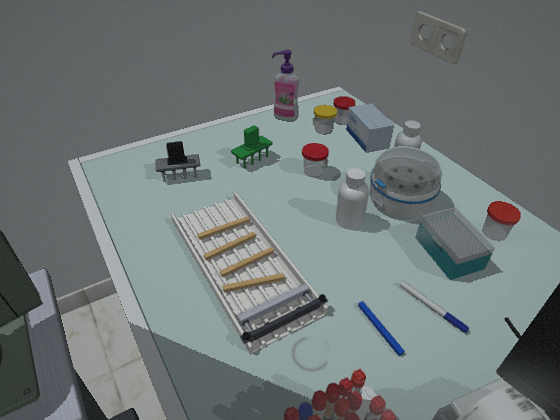

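The top view has the tray at (293,253), with its open end on the left at x≈230. The silver bar is at (340,255) and four tan sticks lie between. There are two rake-shaped things: grey plate with black grip at (175,252), and green at (190,186). The grey one fits, since green is ruled out. I'll confirm it in a crop.

```bash
cat > h.py <<'E'
import numpy as np, cv2
from scipy.spatial.transform import Rotation as R
from station import robot
def ray(n,uv):
    c=robot.camera_info(n); K=c['K']; d=np.array([c['k1'],0,0,0,0.])
    p=cv2.undistortPoints(np.array(uv,float).reshape(-1,1,2),K,d).reshape(-1,2)
    return c['eye'],R.from_rotvec(c['orientation']).apply(np.c_[p,np.ones(len(p))])
def plane(n,uv,z):
    e,d=ray(n,uv); return (e+d*((z-e[2])/d[:,2])[:,None])[:,:2]
def proj(n,P):
    c=robot.camera_info(n); r=R.from_rotvec(c['orientation']).inv()
    return cv2.projectPoints(r.apply(np.atleast_2d(P)-c['eye']),np.zeros(3),np.zeros(3),c['K'],np.array([c['k1'],0,0,0,0.]))[0].reshape(-1,2)
def rect(mask,amin=20):
    cs=cv2.findContours(mask.astype(np.uint8),cv2.RETR_EXTERNAL,cv2.CHAIN_APPROX_NONE)[0]
    return [cv2.minAreaRect(c) for c in cs if cv2.contourArea(c)>amin]
E
python3 - <<'E'
import cv2,numpy as np
a=cv2.imread('pics/top0.png')[165:295,145:385]
a=cv2.resize(a,None,fx=3.3,fy=3.3,interpolation=cv2.INTER_CUBIC); cv2.imwrite('pics/c1.png',a)
from h import *
im=cv2.imread('pics/top0.png'); hsv=cv2.cvtColor(im,cv2.COLOR_BGR2HSV)
# grip black
g=im.max(2)<40; m=np.zeros_like(g); m[225:285,150:205]=g[225:285,150:205]
print('grip',rect(m,5))
sub=np.zeros_like(g); b=im.max(2)<125; sub[225:285,155:195]=b[225:285,155:195]
print('rake',rect(sub))
st=(hsv[...,0]>8)&(hsv[...,0]<28)&(hsv[...,1]>90)&(hsv[...,2]>90); m=np.zeros_like(st); m[220:290,225:360]=st[220:290,225:360]
for r in rect(m):
    p=cv2.boxPoints(r); q=plane('top',p,.02); print('stick',r,q.mean(0).round(4))
print(im[255,330:360].tolist()); print(im[235:270:3,340].tolist())
E
```

```text
grip [((173.77587890625, 250.68968200683594), (10.110595703125, 15.625468254089355), 23.198591232299805)]
rake [((178.6963348388672, 249.46705627441406), (20.594161987304688, 43.361328125), 20.2248592376709)]
stick ((316.73583984375, 256.9245300292969), (2.74721097946167, 37.91151428222656), 15.945395469665527) [ 0.4637 -0.0814]
stick ((279.2611389160156, 254.529541015625), (39.04877471923828, 2.7178268432617188), 87.70938873291016) [0.4684 0.0205]
stick ((298.5, 252.0), (38.0, 3.0), 90.0) [ 0.4762 -0.0316]
stick ((260.7426452636719, 250.48226928710938), (2.924088716506958, 39.18278884887695), 3.945185899734497) [0.4784 0.0708]
[[184, 184, 183], [182, 183, 183], [176, 181, 182], [174, 179, 180], [173, 178, 180], [176, 180, 182], [161, 166, 167], [118, 115, 114], [166, 156, 152], [184, 173, 169], [185, 173, 170], [173, 162, 159], [116, 114, 115], [131, 133, 134], [174, 176, 175], [175, 179, 180], [174, 178, 179], [174, 178, 179], [175, 179, 181], [178, 181, 182], [160, 163, 163], [84, 83, 83], [53, 46, 43], [65, 58, 55], [94, 92, 92], [148, 150, 150], [174, 175, 174], [165, 167, 157], [181, 184, 164], [187, 191, 169]]
[[184, 173, 169], [185, 174, 169], [185, 174, 169], [184, 174, 169], [185, 174, 170], [186, 174, 169], [185, 173, 170], [186, 174, 170], [185, 174, 170], [186, 175, 169], [186, 174, 171], [185, 173, 170]]
```

View pics/c1.png

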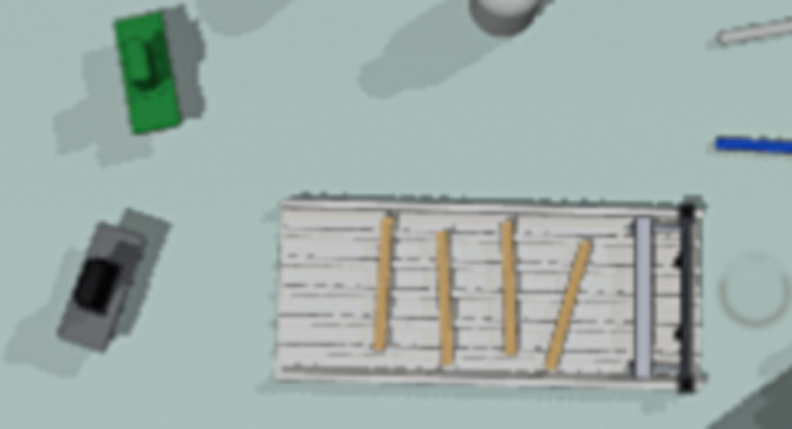

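Run:
```python
from h import *
im=cv2.imread('pics/top0.png').astype(int)
c=lambda *p:np.array(p)/3.3+[145,165]-.35
P=plane('top',c((105,222),(146,236),(104,352),(58,335)),.042); print('plate',P.round(4),P.mean(0).round(4))
ax=(P[0]-P[3])+(P[1]-P[2]); print('plate axis deg',np.degrees(np.arctan2(ax[1],ax[0])), np.linalg.norm(ax)/2)
g=plane('top',[(173.78,250.69)],.09); print('grip@.09,.07',g,plane('top',[(173.78,250.69)],.07))
# bar
m=np.zeros(im.shape[:2],bool); m[226:284,332:350]=((im[...,0]-im[...,2])>9)[226:284,332:350]
m=m&(im[...,0]>125)
for r in rect(m,30):
    q=plane('top',cv2.boxPoints(r),.0285); print('bar',r,q.round(4),q.mean(0))
T=plane('top',c((281,200),(275,380),(703,203),(698,385)),.022); print('tray',T.round(4)); 
# walls: long dirs
print('tray angs',[np.degrees(np.arctan2(*(T[j]-T[i])[::-1])) for i,j in((0,2),(1,3))])
print('marker dir ok')
s=plane('side',[(283.,0)],0)
hsv=cv2.cvtColor(cv2.imread('pics/side0.png'),cv2.COLOR_BGR2HSV)
k=(hsv[...,2]<45); mm=np.zeros_like(k); mm[135:175,155:195]=k[135:175,155:195]
for r in rect(mm,20): print('side grip',r, plane('side',[r[0]],.066))
```

```text
plate [[0.5212 0.2974]
 [0.5105 0.2634]
 [0.4162 0.2928]
 [0.4289 0.3307]] [0.4692 0.2961]
plate axis deg -18.591048198790766 0.09840184164880429
grip@.09,.07 [[0.46678034 0.29205358]] [[0.46841836 0.29618099]]
bar ((339.4999694824219, 255.0), (47.99999237060547, 2.999999523162842), 90.0) [[ 0.5342 -0.1382]
 [ 0.5343 -0.1464]
 [ 0.4046 -0.1461]
 [ 0.4045 -0.138 ]] [ 0.46939827 -0.14213833]
tray [[ 0.545   0.1567]
 [ 0.3975  0.1566]
 [ 0.5494 -0.1935]
 [ 0.3991 -0.1882]]
tray angs [np.float64(-89.28129793784177), np.float64(-89.7333365156728)]
marker dir ok
side grip ((176.2769317626953, 152.7153778076172), (21.582040786743164, 19.225383758544922), 82.87498474121094) [[0.47133321 0.29612917]]
```

Crop confirms the grey rake with black grip at crop (97,283), standing left of the tray's open end. The green rake (147,72) is the decoy. The silver bar is at crop x≈643. I'll work out the approach next.

```bash
cat >> h.py <<'E'
def to(p,ang=None):
    s=robot.read_state(); r=R.from_rotvec(s['tool_rot']); M=r.as_matrix()
    a=np.degrees(np.arctan2(M[1,1],M[0,1])); d=r.inv().apply(np.array(p)-s['tcp_pos'])*1000
    print('t',round(s['time'],2),'tcp',s['tcp_pos'].round(4),'yaw',round(a,2),'tz',M[:,2].round(4),'F',s['ft_force'].round(1),'open',round(s['opening'],3),'ff',s['finger_force'])
    print('shift',d.round(1),'turn' , None if ang is None else round(-np.radians((ang-a+180)%360-180),3),'q',s['q'].round(2))
E
python3 -c "
from h import *
to((.469,.296,.25),71.4)"
```

```text
t 0.1 tcp [ 0.127  -0.5605  0.2915] yaw -77.23 tz [-3.0e-04  1.6e-03 -1.0e+00] F [-0.6  1.2  1.1] open 0.996 ff 0.0
shift [ 522.8 -759.6   42.7] turn -2.594 q [-1.37  0.32  1.57 -0.    1.26 -0.02]
```

{"method": "send_rows", "body": {
  "motion": [
    [26,-38,2,0],
    [26,-38,2,0],
    [26,-38,2,0],
    [26,-38,2,0],
    [26,-38,2,0],
    [26,-38,2,0],
    [26,-38,2,0],
    [26,-38,2,0],
    [26,-38,2,0],
    [26,-38,2,0]
  ],
  "jaw": 0
}}

```text
time: 1.35
tcp_pos: [0.2968, -0.1313, 0.2721]
tool_rot: [3.122, 0.348, 0.0]
ft_force: [0.8, 0.2, -0.5]
opening: 0.996
finger_force: 0.0
```

{"method": "send_rows", "body": {
  "motion": [
    [26,-38,2,0],
    [26,-38,2,0],
    [26,-38,2,0],
    [26,-38,2,0],
    [26,-38,2,0],
    [26,-38,2,0],
    [26,-38,2,0],
    [26,-38,2,0],
    [26,-38,2,0],
    [26,-38,2,0]
  ]
}}

```text
time: 2.6
tcp_pos: [0.4665, 0.2968, 0.2517]
tool_rot: [3.121, 0.35, -0.001]
ft_force: [0.5, -0.6, 0.4]
opening: 1.0
finger_force: 0.0
```

{"method": "send_rows", "body": {
  "motion": [
    [0,0,0,-0.18],
    [0,0,0,-0.18],
    [0,0,0,-0.18],
    [0,0,0,-0.18],
    [0,0,0,-0.18],
    [0,0,0,-0.18],
    [0,0,0,-0.18],
    [0,0,0,-0.18],
    [0,0,0,-0.18],
    [0,0,0,-0.18]
  ]
}}

```text
time: 3.85
tcp_pos: [0.4661, 0.2952, 0.2517]
tool_rot: [-1.659, -2.667, 0.002]
ft_force: [-0.0, -0.7, 1.0]
opening: 0.999
finger_force: 0.0
```

{"method": "send_rows", "body": {
  "motion": [
    [0,0,0,-0.18],
    [0,0,0,-0.18],
    [0,0,0,-0.18],
    [0,0,0,-0.18],
    [0,0,0,-0.074],
    [0,0,0,0],
    [0,0,0,0],
    [0,0,0,0],
    [0,0,0,0],
    [0,0,0,0]
  ]
}}

```text
time: 5.1
tcp_pos: [0.4663, 0.2953, 0.2522]
tool_rot: [0.508, 3.1, -0.0]
ft_force: [0.6, -0.1, -0.4]
opening: 0.998
finger_force: 0.0
```

Run:
```python
from h import *
to((.469,.296,.13),71.4)
for n in('side','top'):cv2.imwrite(f'pics/{n}1.png',robot.snapshot(n)[:,:,::-1])
im=cv2.imread('pics/side1.png'); im=im[60:260,60:330]; cv2.imwrite('pics/c2.png',cv2.resize(im,None,fx=2.9,fy=2.9,interpolation=cv2.INTER_CUBIC))
```

```text
t 5.1 tcp [0.4663 0.2953 0.2522] yaw 71.38 tz [ 1.e-04 -1.e-04 -1.e+00] F [ 0.6 -0.1 -0.4] open 0.998 ff 0.0
shift [ -2.3   1.5 122.2] turn -0.0 q [ 0.54  0.31  1.68 -0.    1.15 -0.7 ]
```

View pics/c2.png

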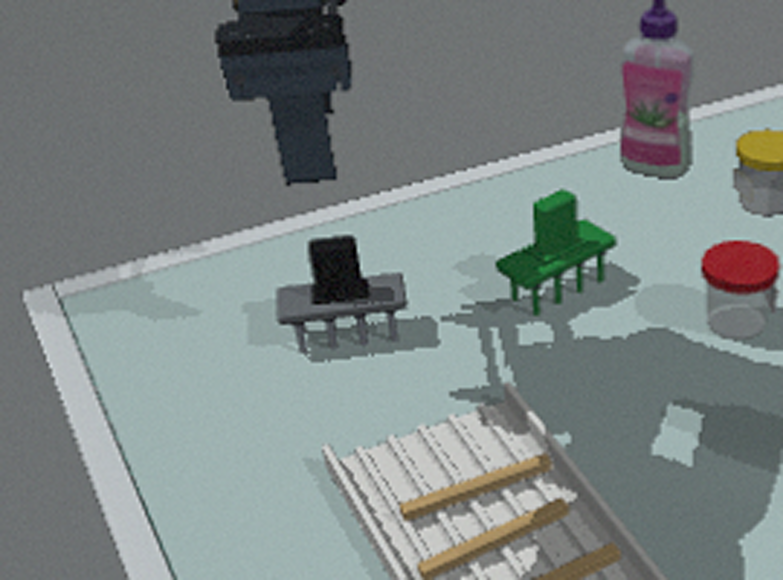

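The fingers hang at crop (305,180), directly above the rake's black grip at (335,270) and clear of the green one. Going down and gripping.

{"method": "send_rows", "body": {
  "motion": [
    [-1,1,15,0],
    [-1,0.5,15,0],
    [0,0,15,0],
    [0,0,15,0],
    [0,0,15,0],
    [0,0,15,0],
    [0,0,14,0],
    [0,0,12,0],
    [0,0,6,0],
    [0,0,0,0]
  ]
}}

```text
time: 6.45
tcp_pos: [0.4686, 0.2961, 0.1298]
tool_rot: [-0.508, -3.1, 0.001]
ft_force: [-0.0, -0.2, -0.3]
opening: 0.999
finger_force: 0.0
```

{"method": "send_rows", "body": {
  "motion": [
    [0,0,0,0],
    [0,0,0,0],
    [0,0,0,0],
    [0,0,0,0],
    [0,0,0,0],
    [0,0,0,0],
    [0,0,0,0],
    [0,0,0,0],
    [0,0,0,0],
    [0,0,0,0]
  ],
  "jaw": 255,
  "squeeze": 35
}}

```text
time: 7.7
tcp_pos: [0.4688, 0.2962, 0.1303]
tool_rot: [0.508, 3.1, 0.0]
ft_force: [0.1, 0.6, 0.1]
opening: 0.197
finger_force: 35.0
```

```bash
python3 -c "
from h import *
to((.470,.225,.2),90.5)"
```

```text
t 7.7 tcp [0.4688 0.2962 0.1303] yaw 71.39 tz [ 4.e-04  2.e-04 -1.e+00] F [0.1 0.6 0.1] open 0.197 ff 34.99963402748108
shift [-23.9 -67.1 -69.7] turn -0.334 q [ 0.54  0.44  1.83 -0.    0.87 -0.7 ]
```

Run:
```python
from h import *
im=cv2.imread('pics/top0.png').astype(int)
d=(im[...,1]-im[...,2])  # G-R: table greenish
up=[];lo=[]
for c in range(236,346):
    t=[r for r in range(215,240) if d[r,c]<9]; up.append((c,t[0]-.5))
    t=[r for r in range(265,292) if d[r,c]<9]; lo.append((c,t[-1]+.5))
for n,p,z in(('up',up,.022),('lo',lo,.0),('lo22',lo,.022)):
    q=plane('top',p,z); k=np.polyfit(q[:,1],q[:,0],1); 
    res=q[:,0]-np.polyval(k,q[:,1]); ok=abs(res)<.003; k=np.polyfit(q[ok,1],q[ok,0],1)
    print(n,'x at y=0.15,0,-.15',np.polyval(k,[.15,0,-.15]).round(4),'dir',np.degrees(np.arctan2(-1,-k[0])).round(2),ok.sum())
for r in(235,245,260,272):
    t=[c for c in range(215,245) if d[r,c]<9]; print('end',r,t[0],plane('top',[(t[0]-.5,r)],.012).round(4))
```

```text
up x at y=0.15,0,-.15 [0.548  0.5467 0.5454] dir -90.5 110
lo x at y=0.15,0,-.15 [0.3982 0.3972 0.3961] dir -90.4 110
lo22 x at y=0.15,0,-.15 [0.3977 0.3967 0.3956] dir -90.4 110
end 235 230 [[0.5195 0.1575]]
end 245 230 [[0.492  0.1565]]
end 260 229 [[0.4511 0.1579]]
end 272 229 [[0.4187 0.1568]]
```

{"method": "send_rows", "body": {
  "motion": [
    [0,0,-8,0],
    [0,0,-10,0],
    [0,0,-10,0],
    [0,0,-10,0],
    [0,0,-10,0],
    [0,0,-10,-0.084],
    [0,0,0,-0.09],
    [0,0,0,-0.09],
    [0,0,0,-0.07],
    [0,0,0,0]
  ]
}}

```text
time: 8.95
tcp_pos: [0.4687, 0.2961, 0.1886]
tool_rot: [-0.013, 3.141, 0.0]
ft_force: [0.3, 0.6, -1.9]
opening: 0.193
finger_force: 35.0
```

Run:
```python
from h import *
to((.471,.19,.19),90.5)
for n in('side','top'):cv2.imwrite(f'pics/{n}2.png',robot.snapshot(n)[:,:,::-1])
im=cv2.imread('pics/side2.png'); im=im[60:260,60:330]; cv2.imwrite('pics/c3.png',cv2.resize(im,None,fx=2.9,fy=2.9,interpolation=cv2.INTER_CUBIC))
```

```text
t 8.95 tcp [0.4687 0.2961 0.1886] yaw 90.48 tz [ 2.e-04  0.e+00 -1.e+00] F [ 0.3  0.6 -1.9] open 0.193 ff 34.99884366989136
shift [  -1.5 -106.1   -1.4] turn -0.0 q [ 0.54  0.37  1.76 -0.    1.   -1.04]
```

View pics/c3.png

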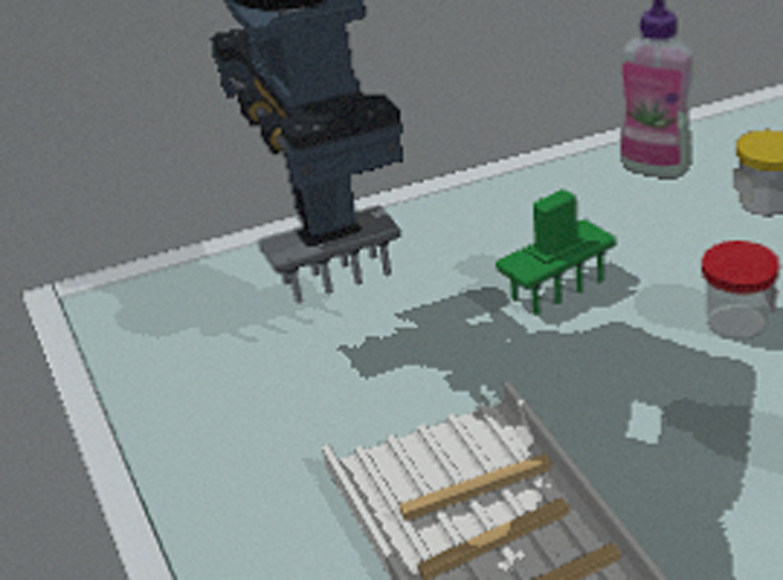

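Run:
```python
from h import *
x,y,z=.4687,.2961,.0583
p=proj('side',[(x+o,y-.014,z) for o in(-.036,-.012,.012,.036)]); print(((p-60)*2.9).round(0).tolist())
p=proj('side',[(x+.005+o,y-.014,z) for o in(-.036,-.012,.012,.036)]); print(((p-60)*2.9).round(0).tolist())
to((.473,.128,.190),89.55)
```

```text
[[297.0, 301.0], [327.0, 292.0], [357.0, 283.0], [386.0, 274.0]]
[[303.0, 299.0], [333.0, 290.0], [363.0, 281.0], [392.0, 272.0]]
t 9.05 tcp [0.4687 0.2961 0.1884] yaw 90.46 tz [ 1.e-04  1.e-04 -1.e+00] F [ 0.1 -0.8 -1.2] open 0.193 ff 34.99921202659607
shift [  -3.  -168.1   -1.6] turn 0.016 q [ 0.54  0.37  1.76 -0.    1.   -1.04]
```

Predicted tine tips match the picture (298,300)…(388,275), so the rake sits centred in the hand. Next move: above the tray's open end.

{"method": "send_rows", "body": {
  "motion": [
    [-1,-15,0,0.016],
    [-1,-20,0,0],
    [-1,-20,0,0],
    [0,-20,0,0],
    [0,-20,0,0],
    [0,-20,0,0],
    [0,-20,8,0],
    [0,-18,12,0],
    [0,-15,8,0],
    [0,0,0,0]
  ]
}}

```text
time: 10.3
tcp_pos: [0.4703, 0.127, 0.1594]
tool_rot: [-0.013, -3.14, 0.001]
ft_force: [0.2, 0.1, -0.8]
opening: 0.194
finger_force: 35.0
```

Run:
```python
from h import *
to((.473,.128,.1363),89.55)
im=robot.snapshot('side')[:,:,::-1]; cv2.imwrite('pics/side3.png',im)
im=im[130:330,150:350]; cv2.imwrite('pics/c4.png',cv2.resize(im,None,fx=3,fy=3,interpolation=cv2.INTER_CUBIC))
```

```text
t 10.3 tcp [0.4703 0.127  0.1594] yaw 89.51 tz [-2.e-03 -5.e-04 -1.e+00] F [ 0.2  0.1 -0.8] open 0.194 ff 34.9990439414978
shift [-2.8  1.  23.1] turn -0.001 q [ 0.24  0.31  1.95  0.    0.88 -1.32]
```

View pics/c4.png

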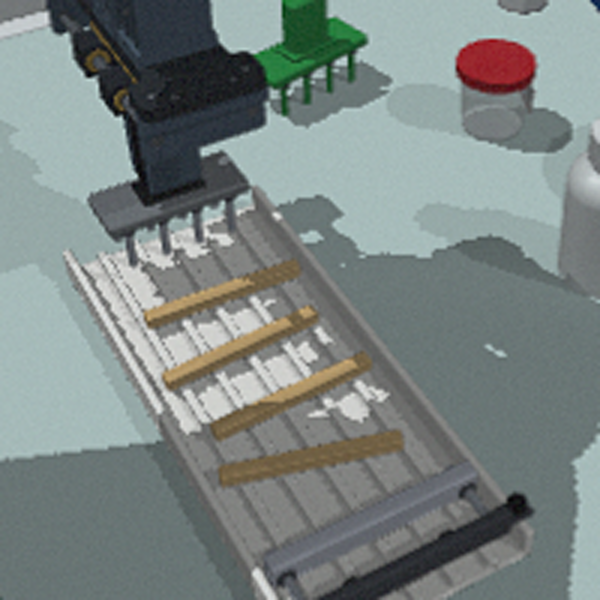

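The rake hovers over the tray's open end, with front tine tips at crop (133,262)…(232,230) and the sticks ahead. I'll cross-check the tray centreline in this view.

Run:
```python
from h import *
c=lambda *p:np.array(p)/3+[150,130]-.33
# open-end wall top corners; stop/far end corners
print(plane('side',c((68,252),(258,190),(253,572)),.022).round(4))
im=cv2.imread('pics/top0.png'); g=cv2.cvtColor(im,cv2.COLOR_BGR2GRAY).astype(float)
# rib shading profile: average along tray direction at columns 232..255 at rib-top height
X=np.arange(.395,.552,.001); prof=np.zeros(len(X))
for y in np.arange(.095,.15,.003):
    p=proj('top',np.c_[X,np.full(len(X),y),np.full(len(X),.010)]).astype(np.float32)
    prof+=cv2.remap(g.astype(np.float32),p[None,:,0],p[None,:,1],cv2.INTER_LINEAR)[0]
prof/=19
print([(int(x*1000+.5),int(v)) for x,v in zip(X,prof)])
```

```text
[[ 0.4033  0.1552]
 [ 0.545   0.15  ]
 [ 0.3991 -0.1379]]
[(395, 161), (396, 159), (397, 158), (398, 160), (399, 167), (400, 175), (401, 178), (402, 172), (403, 165), (404, 155), (405, 146), (406, 138), (407, 137), (408, 139), (409, 145), (410, 158), (411, 172), (412, 182), (413, 188), (414, 193), (415, 194), (416, 194), (417, 193), (418, 190), (419, 187), (420, 185), (421, 188), (422, 191), (423, 190), (424, 188), (425, 183), (426, 172), (427, 161), (428, 159), (429, 168), (430, 178), (431, 185), (432, 190), (433, 195), (434, 195), (435, 195), (436, 195), (437, 195), (438, 195), (439, 194), (440, 193), (441, 191), (442, 187), (443, 183), (444, 179), (445, 183), (446, 188), (447, 190), (448, 188), (449, 186), (450, 178), (451, 168), (452, 161), (453, 168), (454, 178), (455, 186), (456, 190), (457, 194), (458, 196), (459, 195), (460, 195), (461, 195), (462, 195), (463, 195), (464, 192), (465, 189), (466, 185), (467, 179), (468, 173), (469, 175), (470, 181), (471, 187), (472, 187), (473, 185), (474, 181), (475, 175), (476, 168), (477, 171), (478, 179), (479, 187), (480, 191), (481, 193
[... 154 characters left out ...]
79), (495, 184), (496, 186), (497, 183), (498, 180), (499, 177), (500, 178), (501, 181), (502, 186), (503, 190), (504, 193), (505, 194), (506, 195), (507, 195), (508, 195), (509, 195), (510, 195), (511, 194), (512, 194), (513, 192), (514, 189), (515, 187), (516, 185), (517, 184), (518, 185), (519, 185), (520, 184), (521, 179), (522, 171), (523, 163), (524, 166), (525, 176), (526, 185), (527, 190), (528, 193), (529, 195), (530, 194), (531, 192), (532, 191), (533, 191), (534, 190), (535, 187), (536, 183), (537, 179), (538, 169), (539, 159), (540, 153), (541, 160), (542, 169), (543, 178), (544, 180), (545, 182), (546, 170), (547, 149), (548, 129), (549, 123), (550, 121), (551, 122), (552, 136)]
```

Ribs sit at world x = 424, 448, 472, 496, 520 mm, so the tray centre is 0.472. Lowering.

{"method": "send_rows", "body": {
  "motion": [
    [-1.5,1,0,0],
    [0,0,4,0],
    [0,0,4,0],
    [0,0,4,0],
    [0,0,4,0],
    [0,0,3,0],
    [0,0,2,0],
    [0,0,2,0],
    [0,0,0,0],
    [0,0,0,0]
  ]
}}

```text
time: 11.6
tcp_pos: [0.4723, 0.1291, 0.1373]
tool_rot: [0.011, 3.141, -0.0]
ft_force: [-0.3, 1.2, -1.4]
opening: 0.204
finger_force: 35.0
```

Run:
```python
from h import *
to((.4704,-.06,.1363),89.55)
```

```text
t 11.6 tcp [0.4723 0.1291 0.1373] yaw 89.61 tz [ 2.e-04 -0.e+00 -1.e+00] F [-0.3  1.2 -1.4] open 0.204 ff 34.99926567077637
shift [   0.6 -189.1    1. ] turn 0.001 q [ 0.24  0.35  1.97 -0.    0.82 -1.32]
```

{"method": "send_rows", "body": {
  "motion": [
    [0,-2,0,0],
    [0,-5,0,0],
    [0,-6,0,0],
    [0,-6,0,0],
    [0,-6,0,0],
    [0,-6,0,0],
    [0,-6,0,0],
    [0,-6,0,0],
    [0,-6,0,0],
    [0,-6,0,0]
  ]
}}

```text
time: 12.85
tcp_pos: [0.4719, 0.0737, 0.1372]
tool_rot: [0.011, 3.142, -0.0]
ft_force: [-0.1, 0.3, -1.8]
opening: 0.196
finger_force: 35.0
```

{"method": "send_rows", "body": {
  "motion": [
    [0,-5,0,0],
    [0,-5,0,0],
    [0,-5,0,0],
    [0,-5,0,0],
    [0,-5,0,0],
    [0,-5,0,0],
    [0,-5,0,0],
    [0,-5,0,0],
    [0,-5,0,0],
    [0,-5,0,0]
  ]
}}

```text
time: 14.1
tcp_pos: [0.4715, 0.0237, 0.1372]
tool_rot: [-0.011, -3.142, 0.0]
ft_force: [0.3, 0.8, -1.0]
opening: 0.199
finger_force: 35.0
```

Run:
```python
from h import *
to((.4704,-.075,.1363),89.55)
im=robot.snapshot('side')[:,:,::-1]; cv2.imwrite('pics/side4.png',im)
im=im[130:330,150:350]; cv2.imwrite('pics/c5.png',cv2.resize(im,None,fx=3,fy=3,interpolation=cv2.INTER_CUBIC))
```

```text
t 14.1 tcp [0.4715 0.0237 0.1372] yaw 89.61 tz [-0.e+00 -1.e-04 -1.e+00] F [ 0.3  0.8 -1. ] open 0.199 ff 34.999417662620544
shift [  0.4 -98.7   0.9] turn 0.001 q [ 0.03  0.32  2.01 -0.    0.81 -1.54]
```

View pics/c5.png

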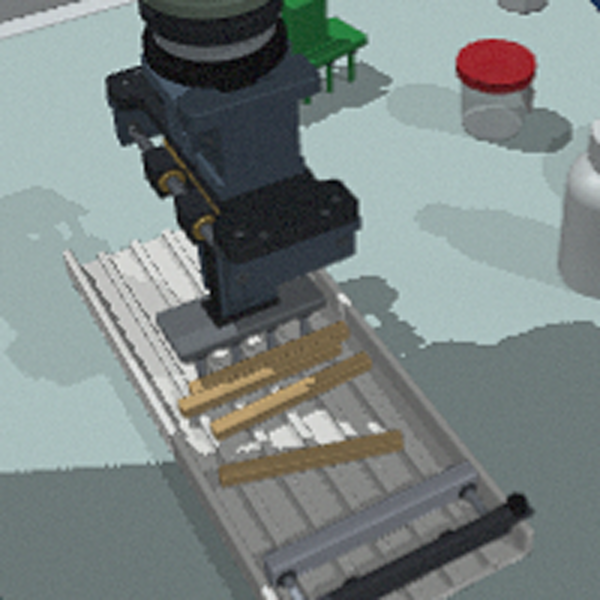

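Two sticks now ride flat and nearly parallel ahead of the tines at crop (265,365), with the others still ahead at (290,395) and (310,458). Continuing.

{"method": "send_rows", "body": {
  "motion": [
    [0,-5,0,0],
    [0,-5,0,0],
    [0,-5,0,0],
    [0,-5,0,0],
    [0,-5,0,0],
    [0,-5,0,0],
    [0,-5,0,0],
    [0,-5,0,0],
    [0,-5,0,0],
    [0,-5,0,0]
  ]
}}

```text
time: 15.4
tcp_pos: [0.4712, -0.0262, 0.1372]
tool_rot: [-0.011, -3.142, 0.0]
ft_force: [-0.4, 0.8, -1.2]
opening: 0.195
finger_force: 35.0
```

{"method": "send_rows", "body": {
  "motion": [
    [0,-4,0,0],
    [0,-4,0,0],
    [0,-4,0,0],
    [0,-4,0,0],
    [0,-4,0,0],
    [0,-4,0,0],
    [0,-4,0,0],
    [0,-4,0,0],
    [0,-3,0,0],
    [0,-2,0,0]
  ]
}}

```text
time: 16.65
tcp_pos: [0.4709, -0.0631, 0.1372]
tool_rot: [-0.011, -3.142, 0.0]
ft_force: [0.3, -0.2, -1.5]
opening: 0.198
finger_force: 35.0
```

Run:
```python
from h import *
to((.4704,-.075,.1363),89.55)
im=robot.snapshot('side')[:,:,::-1]; cv2.imwrite('pics/side5.png',im)
im=im[170:350,170:350]; cv2.imwrite('pics/c6.png',cv2.resize(im,None,fx=3.3,fy=3.3,interpolation=cv2.INTER_CUBIC))
```

```text
t 16.65 tcp [ 0.4709 -0.0631  0.1372] yaw 89.6 tz [-0.e+00 -1.e-04 -1.e+00] F [ 0.3 -0.2 -1.5] open 0.198 ff 34.99926567077637
shift [  0.5 -11.9   0.9] turn 0.001 q [-0.16  0.33  2.   -0.    0.81 -1.72]
```

View pics/c6.png

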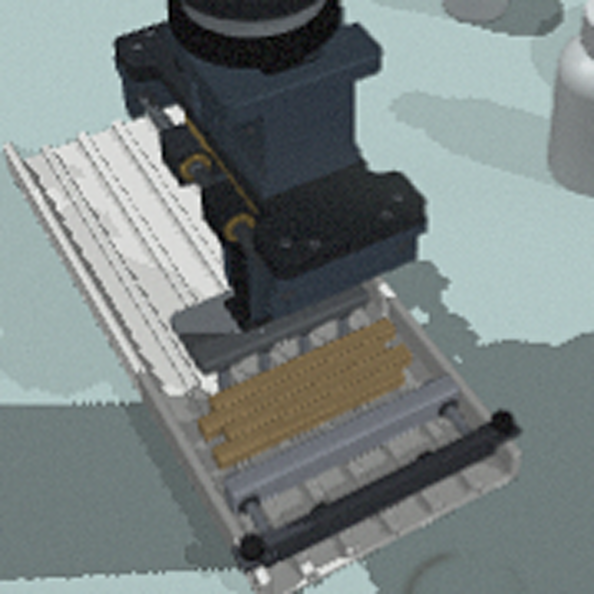

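All four sticks lie parallel and side by side ahead of the tines (crop 305,395), about 12 mm short of the bar at (345,440). Now pushing gently.

{"method": "send_rows", "body": {
  "motion": [
    [0,-2,0,0],
    [0,-2.5,0,0],
    [0,-2.5,0,0],
    [0,-2.5,0,0],
    [0,-2.5,0,0],
    [0,-2,0,0],
    [0,-2,0,0],
    [0,-2,0,0],
    [0,-1,0,0],
    [0,-1,0,0]
  ]
}}

```text
time: 17.95
tcp_pos: [0.4708, -0.0827, 0.1372]
tool_rot: [0.011, 3.142, 0.001]
ft_force: [0.2, 3.3, -0.9]
opening: 0.195
finger_force: 35.0
```

Run:
```python
from h import *
to((.4704,-.0831,.1372),89.55)
im=robot.snapshot('side')[:,:,::-1]; cv2.imwrite('pics/side6.png',im)
s=robot.read_state(); print(s['ft_force'],s['ft_torque'])
im=im[250:350,210:350]; cv2.imwrite('pics/c7.png',cv2.resize(im,None,fx=5,fy=5,interpolation=cv2.INTER_CUBIC))
```

```text
t 17.95 tcp [ 0.4708 -0.0827  0.1372] yaw 89.6 tz [ 0.e+00  4.e-04 -1.e+00] F [ 0.2  3.3 -0.9] open 0.195 ff 34.999796748161316
shift [ 0.4 -0.4  0. ] turn 0.001 q [-0.2   0.33  2.    0.    0.81 -1.76]
[-0.05105374  4.04988865 -0.83015848] [ 0.94059907 -0.2289493   0.01559244]
```

View pics/c7.png

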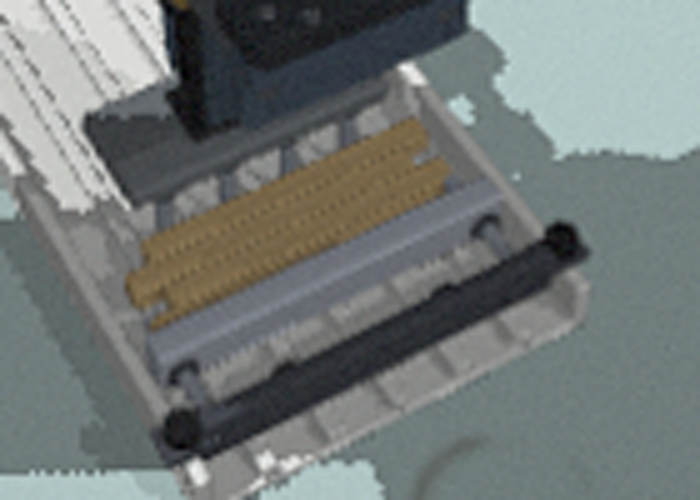

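{"method": "send_rows", "body": {
  "motion": [
    [0,-1,0,0],
    [0,-1,0,0],
    [0,-1,0,0],
    [0,-1,0,0],
    [0,-1,0,0],
    [0,-1,0,0],
    [0,-1,0,0],
    [0,-1,0,0],
    [0,-0.5,0,0],
    [0,-0.5,0,0]
  ]
}}

```text
time: 19.25
tcp_pos: [0.4708, -0.092, 0.1372]
tool_rot: [0.011, 3.142, -0.0]
ft_force: [0.6, 4.4, -0.6]
opening: 0.198
finger_force: 35.0
```

{"method": "send_rows", "body": {
  "motion": [
    [0,-0.2,0,0],
    [0,-0.2,0,0],
    [0,-0.2,0,0],
    [0,-0.2,0,0],
    [0,-0.2,0,0],
    [0,-0.2,0,0],
    [0,-0.2,0,0],
    [0,-0.2,0,0],
    [0,-0.2,0,0],
    [0,-0.2,0,0]
  ]
}}

```text
time: 20.5
tcp_pos: [0.4707, -0.0939, 0.1372]
tool_rot: [-0.011, -3.142, 0.0]
ft_force: [0.4, 3.6, -0.5]
opening: 0.199
finger_force: 35.0
```

Run:
```python
from h import *
to((.4704,-.0941,.1372),89.55)
s=robot.read_state(); print(s['ft_force'],s['ft_torque'])
# bar centre-of-top track in side views (bar colour bluish vs sticks)
for k in(5,6): 
    pass
```

```text
t 20.5 tcp [ 0.4707 -0.0939  0.1372] yaw 89.61 tz [-0.e+00 -1.e-04 -1.e+00] F [ 0.4  3.6 -0.5] open 0.199 ff 34.999807476997375
shift [ 0.3 -0.2  0. ] turn 0.001 q [-0.22  0.33  1.99 -0.    0.81 -1.78]
[ 0.35482841  3.62024518 -0.49242179] [ 0.87470953 -0.21311435 -0.02298232]
```

Run:
```python
from h import *
cv2.imwrite('pics/side7.png',robot.snapshot('side')[:,:,::-1]); cv2.imwrite('pics/top7.png',robot.snapshot('top')[:,:,::-1])
def prof(n,f,z,xs,Y):
    im=cv2.imread(f).astype(np.float32); out=0
    for x in xs:
        p=proj(n,np.c_[np.full(len(Y),x),Y,np.full(len(Y),z)]).astype(np.float32)
        out=out+cv2.remap(im,p[None,:,0],p[None,:,1],cv2.INTER_LINEAR)[0]
    return out/len(xs)
Y=np.arange(-.120,-.200,-.002)
xs=np.arange(.42,.452,.004)
for n,f in(('top','pics/top0.png'),('side','pics/side0.png'),('side','pics/side6.png'),('side','pics/side7.png'),('top','pics/top7.png')):
    P=prof(n,f,.0285,xs,Y); print(f); print(' '.join(f'{-y*1000:.0f}:{v.mean():.0f}/{v[0]-v[2]:.0f}' for y,v in zip(Y,P)))
```

```text
pics/top0.png
120:180/-4 122:180/-5 124:179/-5 126:178/-5 128:178/-6 130:178/-6 132:166/-6 134:139/0 136:130/8 138:161/15 140:173/15 142:177/15 144:174/15 146:164/13 148:132/5 150:127/-1 152:144/-4 154:170/-4 156:176/-5 158:177/-5 160:178/-5 162:178/-5 164:175/-5 166:166/-5 168:149/-5 170:122/-4 172:85/-1 174:57/4 176:49/9 178:58/9 180:77/6 182:104/1 184:142/-2 186:163/-0 188:169/4 190:168/10 192:176/16 194:180/17 196:181/17 198:181/17 200:180/17
pics/side0.png
120:174/-2 122:175/-1 124:176/-1 126:177/-1 128:176/-1 130:173/-1 132:165/-1 134:156/-1 136:147/7 138:147/16 140:148/15 142:151/15 144:152/16 146:140/14 148:103/10 150:89/9 152:89/9 154:90/9 156:98/6 158:110/0 160:113/-1 162:114/-1 164:124/-1 166:124/-1 168:120/-1 170:138/-1 172:120/0 174:69/6 176:55/9 178:58/9 180:48/8 182:38/5 184:37/6 186:38/6 188:37/5 190:83/1 192:111/-1 194:110/-1 196:117/-1 198:127/-1 200:129/-1
pics/side6.png
120:98/-47 122:100/-48 124:99/-46 126:89/-43 128:96/-45 130:97/-46 132:101/-48 134:102/-49 136:94/-45 138:87/-36 140:97/-6 142:114/13 144:114/12 146:116/11 148:120/12 150:129/13 152:120/12 154:110/
[... 411 characters left out ...]
48:95/-47 150:92/-29 152:104/5 154:115/12 156:115/11 158:116/12 160:125/12 162:129/13 164:114/11 166:110/11 168:108/11 170:98/8 172:83/3 174:53/5 176:47/7 178:52/8 180:51/7 182:47/6 184:46/6 186:45/7 188:46/7 190:102/1 192:137/-1 194:136/-1 196:140/-2 198:142/-0 200:144/-1
pics/top7.png
120:68/-28 122:70/-33 124:68/-30 126:66/-29 128:63/-27 130:59/-25 132:65/-27 134:69/-28 136:71/-28 138:71/-28 140:68/-26 142:68/-26 144:69/-27 146:71/-29 148:76/-28 150:79/-14 152:83/5 154:96/13 156:100/13 158:101/12 160:100/10 162:100/7 164:98/4 166:93/1 168:84/1 170:71/2 172:54/3 174:40/5 176:35/7 178:42/6 180:57/3 182:76/0 184:95/-2 186:86/-1 188:67/-1 190:46/-0 192:34/0 194:34/0 196:34/0 198:34/0 200:35/0
```

{"method": "send_rows", "body": {
  "motion": [
    [0,-0.2,0,0],
    [0,-0.2,0,0],
    [0,-0.2,0,0],
    [0,-0.2,0,0],
    [0,-0.2,0,0],
    [0,-0.2,0,0],
    [0,-0.2,0,0],
    [0,-0.2,0,0],
    [0,-0.2,0,0],
    [0,-0.2,0,0]
  ]
}}

```text
time: 21.85
tcp_pos: [0.4707, -0.0959, 0.1373]
tool_rot: [0.011, 3.142, -0.0]
ft_force: [0.5, 3.8, -1.2]
opening: 0.199
finger_force: 35.0
```

{"method": "send_rows", "body": {
  "motion": [
    [0,-0.1,0,0],
    [0,-0.1,0,0],
    [0,-0.1,0,0],
    [0,-0.1,0,0],
    [0,-0.1,0,0],
    [0,-0.1,0,0],
    [0,0,0,0],
    [0,0,0,0],
    [0,0,0,0],
    [0,0,0,0]
  ]
}}

```text
time: 23.1
tcp_pos: [0.4707, -0.0966, 0.1372]
tool_rot: [0.011, 3.142, -0.0]
ft_force: [-0.2, 3.8, -0.9]
opening: 0.192
finger_force: 35.0
```

{"method": "send_rows", "body": {
  "motion": [
    [0,-0.1,0,0],
    [0,-0.1,0,0],
    [0,-0.1,0,0],
    [0,-0.1,0,0],
    [0,-0.1,0,0],
    [0,-0.1,0,0],
    [0,-0.1,0,0],
    [0,0,0,0],
    [0,0,0,0],
    [0,0,0,0]
  ]
}}

```text
time: 24.35
tcp_pos: [0.4707, -0.0972, 0.1372]
tool_rot: [-0.011, -3.142, 0.0]
ft_force: [0.4, 2.9, -0.3]
opening: 0.201
finger_force: 35.0
```

{"method": "send_rows", "body": {
  "motion": [
    [0,-0.1,0,0],
    [0,-0.1,0,0],
    [0,-0.1,0,0],
    [0,-0.1,0,0],
    [0,-0.1,0,0],
    [0,-0.1,0,0],
    [0,-0.1,0,0],
    [0,0,0,0],
    [0,0,0,0],
    [0,0,0,0]
  ]
}}

```text
time: 25.6
tcp_pos: [0.4707, -0.0979, 0.1372]
tool_rot: [0.011, 3.142, -0.0]
ft_force: [0.7, 4.0, -1.1]
opening: 0.194
finger_force: 35.0
```

{"method": "send_rows", "body": {
  "motion": [
    [0,-0.1,0,0],
    [0,-0.1,0,0],
    [0,-0.1,0,0],
    [0,-0.1,0,0],
    [0,-0.1,0,0],
    [0,-0.1,0,0],
    [0,-0.1,0,0],
    [0,-0.1,0,0],
    [0,0,0,0],
    [0,0,0,0]
  ]
}}

```text
time: 26.85
tcp_pos: [0.4707, -0.0987, 0.1373]
tool_rot: [0.011, 3.141, -0.0]
ft_force: [0.4, 3.3, -1.2]
opening: 0.197
finger_force: 35.0
```

{"method": "send_rows", "body": {
  "motion": [
    [0,-0.1,0,0],
    [0,-0.1,0,0],
    [0,-0.1,0,0],
    [0,-0.1,0,0],
    [0,-0.1,0,0],
    [0,-0.1,0,0],
    [0,-0.1,0,0],
    [0,-0.1,0,0],
    [0,0,0,0],
    [0,0,0,0]
  ]
}}

```text
time: 28.1
tcp_pos: [0.4707, -0.0995, 0.1372]
tool_rot: [0.011, 3.142, -0.0]
ft_force: [0.9, 3.2, -0.6]
opening: 0.198
finger_force: 35.0
```

{"method": "send_rows", "body": {
  "motion": [
    [0,-0.1,0,0],
    [0,-0.1,0,0],
    [0,-0.1,0,0],
    [0,-0.1,0,0],
    [0,-0.1,0,0],
    [0,-0.1,0,0],
    [0,-0.1,0,0],
    [0,-0.1,0,0],
    [0,0,0,0],
    [0,0,0,0]
  ]
}}

```text
time: 29.35
tcp_pos: [0.4707, -0.1001, 0.1373]
tool_rot: [0.011, 3.142, 0.001]
ft_force: [0.6, 5.4, -0.4]
opening: 0.195
finger_force: 35.0
```

{"method": "send_rows", "body": {
  "motion": [
    [0,-0.1,0,0],
    [0,-0.1,0,0],
    [0,-0.1,0,0],
    [0,0,0,0],
    [0,0,0,0],
    [0,0,0,0],
    [0,0,0,0],
    [0,0,0,0],
    [0,0,0,0],
    [0,0,0,0]
  ]
}}

```text
time: 30.6
tcp_pos: [0.4707, -0.1002, 0.1373]
tool_rot: [0.011, 3.142, 0.002]
ft_force: [0.3, 6.5, -0.4]
opening: 0.193
finger_force: 35.0
```

The bar is on its stop. I'll raise the force to about 12 N.

{"method": "send_rows", "body": {
  "motion": [
    [0,-0.1,0,0],
    [0,-0.1,0,0],
    [0,-0.1,0,0],
    [0,-0.1,0,0],
    [0,-0.1,0,0],
    [0,0,0,0],
    [0,0,0,0],
    [0,0,0,0],
    [0,0,0,0],
    [0,0,0,0]
  ]
}}

```text
time: 31.85
tcp_pos: [0.4707, -0.1003, 0.1373]
tool_rot: [0.012, 3.142, 0.003]
ft_force: [1.3, 8.1, 0.4]
opening: 0.198
finger_force: 35.0
```

{"method": "send_rows", "body": {
  "motion": [
    [0,-0.1,0,0],
    [0,-0.1,0,0],
    [0,-0.1,0,0],
    [0,-0.1,0,0],
    [0,-0.1,0,0],
    [0,-0.1,0,0],
    [0,-0.1,0,0],
    [0,-0.1,0,0],
    [0,0,0,0],
    [0,0,0,0]
  ]
}}

```text
time: 33.1
tcp_pos: [0.4707, -0.1005, 0.1373]
tool_rot: [-0.013, -3.141, -0.005]
ft_force: [0.4, 9.5, 0.8]
opening: 0.201
finger_force: 35.0
```

{"method": "send_rows", "body": {
  "motion": [
    [0,-0.1,0,0],
    [0,-0.1,0,0],
    [0,-0.1,0,0],
    [0,-0.1,0,0],
    [0,-0.1,0,0],
    [0,-0.1,0,0],
    [0,-0.1,0,0],
    [0,-0.1,0,0],
    [0,0,0,0],
    [0,0,0,0]
  ]
}}

```text
time: 34.35
tcp_pos: [0.4707, -0.1008, 0.1373]
tool_rot: [0.014, 3.142, 0.007]
ft_force: [1.1, 13.0, 1.6]
opening: 0.195
finger_force: 35.0
```

Run:
```python
from h import *
to((.4707,-.1023,.1372),89.55)
for i in range(3):
    robot.snapshot('side'); s=robot.read_state(); print(s['ft_force'].round(1),s['ft_torque'].round(2))
```

```text
t 34.35 tcp [ 0.4707 -0.1008  0.1373] yaw 89.49 tz [ 0.      0.0043 -1.    ] F [ 1.1 13.   1.6] open 0.195 ff 35.01116216182709
shift [-0.  -1.5  0.1] turn -0.001 q [-0.24  0.34  1.99  0.01  0.82 -1.8 ]
[ 0.1 12.6  2. ] [ 2.95 -0.42  0.1 ]
[ 0.5 11.6  0.9] [ 2.99 -0.41  0.12]
[ 1.2 11.4  1.6] [ 3.04 -0.43  0.06]
```

About 12 N now. Holding there, then backing off straight along the tray before lifting.

{"method": "send_rows", "body": {
  "motion": [
    [0,0,0,0],
    [0,0,0,0],
    [0,0,0,0],
    [0,0,0,0],
    [0,0,0,0],
    [0,0,0,0],
    [0,0,0,0],
    [0,0,0,0],
    [0,0,0,0],
    [0,0,0,0]
  ]
}}

```text
time: 35.75
tcp_pos: [0.4707, -0.1008, 0.1373]
tool_rot: [-0.014, -3.141, -0.007]
ft_force: [1.0, 12.3, 0.4]
opening: 0.197
finger_force: 35.0
```

{"method": "send_rows", "body": {
  "motion": [
    [0,0.5,0,0],
    [0,0.5,0,0],
    [0,0.5,0,0],
    [0,1,0,0],
    [0,2,0,0],
    [0,4,0,0],
    [0,6,0,0],
    [0,8,0,0],
    [0,8,0,0],
    [0,5,0,0]
  ]
}}

```text
time: 37.0
tcp_pos: [0.4709, -0.0666, 0.1372]
tool_rot: [0.01, 3.142, -0.0]
ft_force: [-0.7, -0.1, -1.6]
opening: 0.2
finger_force: 35.0
```

{"method": "send_rows", "body": {
  "motion": [
    [0,0,-4,0],
    [0,0,-6,0],
    [0,0,-8,0],
    [0,0,-8,0],
    [0,0,-8,0],
    [0,0,-8,0],
    [0,0,-8,0],
    [0,0,-6,0],
    [0,0,-4,0],
    [0,0,0,0]
  ]
}}

```text
time: 38.25
tcp_pos: [0.471, -0.0672, 0.1974]
tool_rot: [0.011, 3.141, -0.0]
ft_force: [-0.6, -0.1, -2.7]
opening: 0.195
finger_force: 35.0
```

Run:
```python
from h import *
to((.469,.270,.195),89.55)
im=robot.snapshot('side')[:,:,::-1]; cv2.imwrite('pics/side8.png',im)
```

```text
t 38.25 tcp [ 0.471  -0.0672  0.1974] yaw 89.61 tz [ 4.e-04 -2.e-04 -1.e+00] F [-0.6 -0.1 -2.7] open 0.195 ff 34.99921917915344
shift [  4.3 337.2   2.4] turn 0.001 q [-0.17  0.25  1.93 -0.    0.96 -1.73]
```

{"method": "send_rows", "body": {
  "motion": [
    [0,15,0,0],
    [0.5,35,0,0],
    [0.5,40,0,0],
    [0.5,40,0,0],
    [0.5,40,0,0],
    [0.5,40,0,0],
    [0.5,40,0,0],
    [0.5,40,0,0],
    [0,30,0,0],
    [0,17,0,0]
  ]
}}

```text
time: 39.55
tcp_pos: [0.469, 0.2717, 0.1968]
tool_rot: [-0.008, -3.141, 0.0]
ft_force: [0.3, -0.6, -1.1]
opening: 0.196
finger_force: 35.0
```

{"method": "send_rows", "body": {
  "motion": [
    [0,0,10,0],
    [0,0,12,0],
    [0,0,12,0],
    [0,0,12,0],
    [0,0,8,0],
    [0,0,6,0],
    [0,0,3,0],
    [0,0,2,0],
    [0,0,0,0],
    [0,0,0,0]
  ]
}}

```text
time: 40.8
tcp_pos: [0.4698, 0.2699, 0.1324]
tool_rot: [0.011, 3.141, 0.0]
ft_force: [-0.0, -0.1, -2.1]
opening: 0.191
finger_force: 35.0
```

Run:
```python
from h import *
to((.469,.270,.130),89.55)
cv2.imwrite('pics/side9.png',robot.snapshot('side')[:,:,::-1])
```

```text
t 40.8 tcp [0.4698 0.2699 0.1324] yaw 89.61 tz [ 5.e-04  2.e-04 -1.e+00] F [-0.  -0.1 -2.1] open 0.191 ff 34.99920129776001
shift [0.8 0.1 2.4] turn 0.001 q [ 0.5   0.42  1.86 -0.    0.86 -1.06]
```

{"method": "send_rows", "body": {
  "motion": [
    [0,0,0.4,0],
    [0,0,0.4,0],
    [0,0,0.4,0],
    [0,0,0.4,0],
    [0,0,0.3,0],
    [0,0,0.2,0],
    [0,0,0,0],
    [0,0,0,0],
    [0,0,0,0],
    [0,0,0,0]
  ]
}}

```text
time: 42.1
tcp_pos: [0.4697, 0.2698, 0.1303]
tool_rot: [0.011, 3.142, -0.0]
ft_force: [-0.9, 0.2, 3.3]
opening: 0.196
finger_force: 35.0
```

Touched down (+3 N). Releasing and going straight up.

{"method": "send_rows", "body": {
  "motion": [
    [0,0,0,0],
    [0,0,0,0],
    [0,0,0,0],
    [0,0,0,0],
    [0,0,0,0],
    [0,0,0,0],
    [0,0,0,0],
    [0,0,0,0],
    [0,0,0,0],
    [0,0,0,0]
  ],
  "jaw": 0,
  "squeeze": 10
}}

```text
time: 43.35
tcp_pos: [0.4697, 0.2698, 0.1301]
tool_rot: [0.011, 3.142, -0.0]
ft_force: [-0.1, -0.9, 0.5]
opening: 1.002
finger_force: 0.0
```

{"method": "send_rows", "body": {
  "motion": [
    [0,0,-5,0],
    [0,0,-12,0],
    [0,0,-15,0],
    [0,0,-20,0],
    [0,0,-20,0],
    [0,0,-20,0],
    [0,0,-20,0],
    [0,0,-15,0],
    [0,0,-5,0],
    [0,0,0,0]
  ]
}}

```text
time: 44.6
tcp_pos: [0.4696, 0.2698, 0.2622]
tool_rot: [0.011, 3.141, -0.0]
ft_force: [0.1, 0.0, -0.0]
opening: 1.001
finger_force: 0.0
```

Run:
```python
from h import *
to((.469,.270,.130),89.55)
im=robot.snapshot('side')[:,:,::-1]; cv2.imwrite('pics/side10.png',im)
im=im[90:360,130:400]; cv2.imwrite('pics/c8.png',cv2.resize(im,None,fx=2.2,fy=2.2,interpolation=cv2.INTER_CUBIC))
```

```text
t 44.6 tcp [0.4696 0.2698 0.2622] yaw 89.61 tz [ 1.e-04 -0.e+00 -1.e+00] F [ 0.1  0.  -0. ] open 1.001 ff 0.0
shift [  0.6   0.2 132.2] turn 0.001 q [ 0.5   0.29  1.69 -0.    1.16 -1.06]
```

View pics/c8.png

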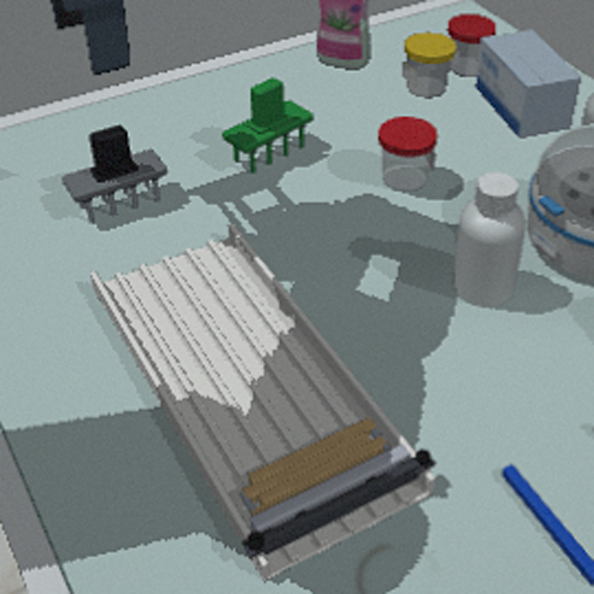

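The four sticks lie parallel against the bar at crop (315,465), with the bar up at its stop. The rake stands upright at (115,175), clear of the tray and with the gripper above it. Handing in.

```bash
python3 -c "
from station import robot
print(robot.finish_job())"
```

```text
the job is handed in; nothing more can be done
None
```

The job is handed in at about 45 s: the four sticks lie parallel against the bar, the bar was held on its stop at about 12 N (highest reading 13 N), and the rake stands upright on the worktop outside the tray.

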